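Lay the long sample bottle on the roller mixer

ROBOT

A 6-joint arm with a two-finger parallel gripper is mounted at the origin on the work surface. World frame = base frame: x ahead of the robot, y to its left, z up, the work surface at z = 0. Lengths are in m, angles in degrees, forces in N, time in s.
With the tool pointing down it reaches from about 0.35 to 0.875 m from the base axis. Payload 4.2 kg.
Tool frame: the origin (TCP) lies on the centre line of the jaws, within the pads' length; the fingertips stand 25 mm ahead of it and the grasp point (between the pads) lies 6 mm ahead of it (finger_overhang is the distance from the TCP to the fingertips, in m); z points along the fingers, y is the line along which they close (so a half turn about z gives the same grasp; the last joint's range is limited). The gripper opens to 87 mm and grips with 3 to 60 N. Pads are 19 mm wide; open, the fingers measure 117 mm over their backs; the gripper's body (75 mm by 190 mm) begins 51 mm behind the grasp point.
Start: joints at [84.832, 22.042, 0.453, 0, -68.411, -14.817], TCP at [0.214, 0.587, 0.248] pointing down, gripper open.
Joint ranges: [-179.83, 179.83], [-69.29, 118.12], [-61.27, 80.66], [-181.25, 117.63], [-171.15, -9.14], [-177.46, 177.46]. Speed limits (degrees/s): [159.86, 159.86, 180, 180, 180, 180].

INTERFACE

Orientations are given as a 3x3 rotation matrix whose columns are the frame's x, y, z axes.
In Python, from station import sense, capture, finish_job, spot_in, tip_of, finger_overhang gives the robot as it stands. The module is installed in compiled form; this text tells all that it offers.
- The arm moves only by the tool servo_tool, never from a script. Its arguments are lists of equal length, an entry for each row: "slide": the shift along the tool's x, y, z in m, a list of three; "spin": the turn about the tool's z in degrees; "grip": the closure, from 0 (fully open) to 1 (shut). A call has exactly 5 rows; each row is the pose to reach, as a shift and turn from the pose commanded when the call began, along the tool's axes at that moment; what a row does not reach only later rows make up. A row lasts 1/12 s, in which the tool goes at most 41.7 mm and 7.16 degrees, less where a joint would pass 70% of its speed; a pose out of reach is approached as far as the arm can. A call with a gripper value outside its range is refused whole. The fingers move at their own pace and stop on an object; the grip force is fixed at half the most. Time passes only in rows, so rows that repeat a pose let the fingers close, or fill a call up. It gives the time, the measured TCP pose, the force, the opening and the grip force at its end, in the units of the state.
- sense(): the state, without advancing time (a new reading comes with each control period).
- capture(name): name is "side" or "top"; returns a dict with "pixels" (400x640x3 uint8, blue, green, red), "depth" (400x640 float32, m along the optical axis (not along the pixel's ray), 0 where there is no reading), "fx", "fy", "cx", "cy" (pixels), "k1" (the pictures are not rectified: a ray, as slopes to the right and down, at radius r is drawn at 1 + k1 r^2 times it, then the intrinsics apply), "R" (3x3) and "t" (3): a world point X has camera coordinates R X + t. Camera axes: x right, y down, z forward; pixel columns grow to the right and rows downward; lengths in m; the calibration is good to about 2 mm. A picture is of the moment at which its call begins.
- finish_job(): hands the job in; it is judged then, once.
Trained networks look in the newest picture that a camera, given by its name, has taken for a name from the list of things; names that differ only in an ending like _2 or _b are one class to them, and where a whole thing is asked for, a point or a joint stands for the part that bears it (a point fixed in the world has none). Each returns a list of dicts, best first, with "conf" (0 to 1); they miss things now and then, are a little off and sometimes report something else, mostly with a low value. They report only what shows in the picture. A call takes as long as a camera call.
- spot_in(thing, camera): "point" ([x, y, z] in m, in world coordinates, good to about 4 mm: the middle of the surface that is visible of it).
- tip_of(thing, camera): "point" ([x, y, z] in m, in world coordinates, good to about 4 mm: a listed point, or the origin of a listed thing).
The state is a dict: "time_s": time; "joints": joint angles; "joint_velocities": joint speeds; "effort": joint torques, N m; "tcp_pos": TCP position; "ee_rot": TCP orientation; "wrist_force": force on the tool from outside, world axes, zero at the start; "moment": the same for the moment, N m; "gripper_width": opening from 0.0 (shut) to 1.0 (fully open); "gripper_force": force on a finger pad.
Only numpy, scipy, OpenCV 4.12 (cv2) and the standard library are available. Lean on these libraries where they do the work, as an engineer would, in place of code of your own. Each camera call takes 0.05 s, during which the arm holds its last target. There are 200 camera calls.

TASK

Take the longer of the two sample bottles lying on the grey ribbed rest and lay it gently on the roller mixer, in the groove between the two rollers nearest the robot, on the side away from the bottle already lying there, centred on the rubber bands. Do not drop it or start it rolling: its label must still face up when it lies there. Leave the short bottle and the bottle already on the mixer alone.

Things in the scene. Friction and masses are not known exactly. Their poses are not given: they have to be found in the camera images.
- bottle: Long bottle: white barrel 40 mm across, 120 long, blue cap at its +y end (147 overall), brown label on top; 0.1-0.2 kg. Lies level in one of two V grooves (100 mm apart) of a grey rest 200 x 120; its ribs, under 43 mm high, are 25-35 mm from the barrel's middle, free for fingers. Origin: axis, mid-barrel, 46 mm above the bench; y to the cap, z up through the label.
- short_bottle: Short bottle in the rest's other groove: same 40 mm barrel, label and cap, but barrel only 75 mm long (102 overall). Origin on its axis at mid-barrel, y along it to the cap, z up through the label. Leave it alone.
- mixer: Fixed white mixer 200 (x) x 250 (y) mm, panel on -x side facing the robot. Origin: underside centre, z up. Four free 20 mm rollers along y at x = -66, -22, 22, 66, axes at z = 78; 32 mm rubber bands, 14 wide, at y = -35, 35; cheeks to z = 84. Groove to fill: x = -44; bottle lying there has mid-barrel at (-44, 0, 106.5), cap either way. Fingers fit between the bands down to z = 92.
- running_bottle: Another long bottle (barrel 40 x 120 mm) already lying on the mixer in the groove farthest from the panel (x = +44 mm, 88 mm from the place to fill). Origin on its axis at mid-barrel, y along it to the cap. Leave it alone.

How it is judged:
By the outcome, as a careful person would: the job done as asked, in the order asked, and still so for the second after the job is handed in, with the robot touching nothing.
It also fails if it takes over 37 s, if anything falls off the work surface, if the arm or the gripper's body presses on something with over 40 N, if the wrist force passes 120 N, or if a joint passes its speed limit or range.

## Working session

There is one attempt and no reset: what is moved stays moved. The work goes in short steps, Python scripts to look and compute and a tool call to move; the robot and the scene stay as the last step left them, time stands still between calls to the robot, and variables do not carry over. Pictures are saved under pics/ and viewed, at most 10 in all, crops included, and the job is handed in when it is done.

Besides the shell and the picture viewer there is one more tool, called by a JSON object that holds its "name" and its "arguments". servo_tool: Moves the arm, as the interface text tells. Its arguments: {"type":"object","properties":{"slide":{"type":"array"},"spin":{"type":"array"},"grip":{"type":"array"}},"required":["slide","spin","grip"]}

```bash
mkdir -p pics; python3 - <<'E'
from station import *
import cv2, numpy as np
np.set_printoptions(precision=4,suppress=True)
s=sense(); print(s['time_s'],s['tcp_pos'],np.array(s['ee_rot']),s['gripper_width'],finger_overhang)
for c in ['top','side']:
    d=capture(c); cv2.imwrite(f'pics/{c}1.png',d['pixels'])
    for n in ['bottle','short_bottle','mixer','running_bottle']:
        print(c,n,'spot',[(np.round(o['point'],4),round(o['conf'],2)) for o in spot_in(n,c)[:3]],'tip',[(np.round(o['point'],4),round(o['conf'],2)) for o in tip_of(n,c)[:3]])
    np.savez(f'{c}1.npz',**d)
print(sense()['time_s'])
E
```

```text
0.0 [0.2134 0.5868 0.2465] [[ 0.9397 -0.3419 -0.0007]
 [-0.3419 -0.9397 -0.0021]
 [ 0.0001  0.0022 -1.    ]] 0.9993256241029179 0.025
top bottle spot [(array([ 0.5484, -0.2151,  0.0616]), 0.84)] tip [(array([ 0.5463, -0.2297,  0.0478]), 0.75)]
top short_bottle spot [(array([ 0.4539, -0.2029,  0.0647]), 0.78)] tip [(array([ 0.4493, -0.2159,  0.0479]), 0.7)]
top mixer spot [(array([0.4818, 0.2103, 0.0794]), 0.59)] tip [(array([0.5016, 0.2203, 0.0004]), 0.89)]
top running_bottle spot [(array([0.5378, 0.2249, 0.125 ]), 0.76)] tip [(array([0.5424, 0.2152, 0.1073]), 0.89)]
side bottle spot [(array([ 0.5456, -0.1918,  0.0657]), 0.74)] tip [(array([ 0.5481, -0.2291,  0.0482]), 0.56)]
side short_bottle spot [(array([ 0.4542, -0.1835,  0.0618]), 0.97)] tip [(array([ 0.4505, -0.2138,  0.0491]), 0.58)]
side mixer spot [(array([0.4846, 0.2332, 0.0817]), 0.81), (array([ 0.5479, -0.1902,  0.0634]), 0.21)] tip [(array([0.5007, 0.2196, 0.0016]), 0.56), (array([ 0.4525, -0.2151,  0.0461]), 0.16)]
side running_bottle spot [(array([0.5445, 0.2389, 0.1206]), 0.76)] tip [(array([0.5424, 0.2131, 0.1058]), 0.65)]
0.9
```

View pics/top1.png

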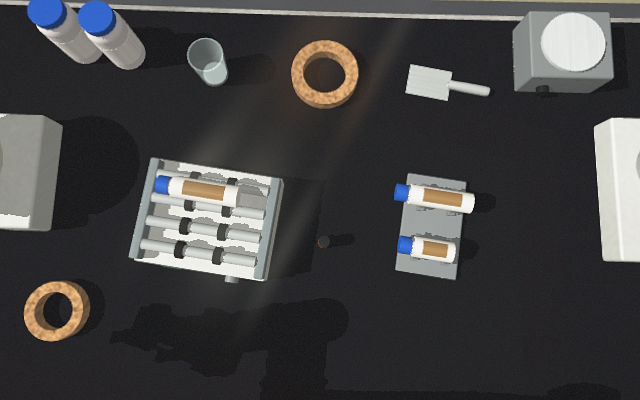

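View pics/side1.png

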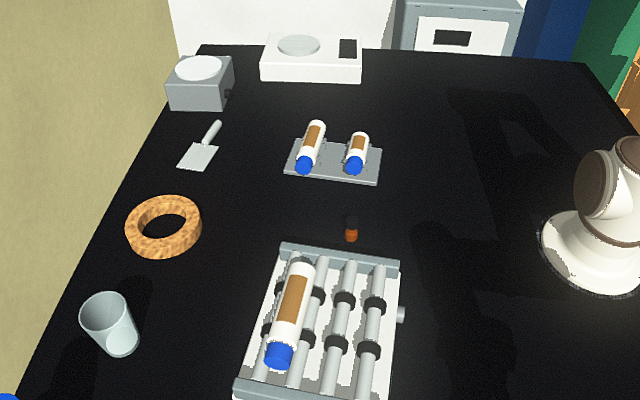

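The top view shows the mixer at about (205,215), its panel at the bottom of the image towards the robot. The long bottle is at (435,198), the short one at (427,249), and all caps point left (+y). There is a small standing vial at (323,241). The side view agrees. Next I'll measure the axes from depth.

```bash
cat > h.py <<'E'
import numpy as np, cv2
def cloud(d):
    h,w=d['depth'].shape; v,u=np.mgrid[:h,:w]
    K=np.array([[d['fx'],0,d['cx']],[0,d['fy'],d['cy']],[0,0,1]],float)
    p=cv2.undistortPoints(np.stack([u,v],-1).reshape(-1,1,2).astype(float),K,np.array([float(d['k1']),0,0,0])).reshape(-1,2)
    z=np.asarray(d['depth']).reshape(-1); c=np.c_[p*z[:,None],z]
    X=(c-np.asarray(d['t']))@np.asarray(d['R'])
    X[z<=0]=np.nan
    return X, np.asarray(d['pixels']).reshape(-1,3).astype(int)
def tube(P,zmin,r0=.02):
    # fit cylinder axis with radius fixed, horizontal: x=a+b*y ; z=c
    from scipy.optimize import least_squares
    f=lambda q: np.hypot((P[:,0]-q[0]-q[1]*(P[:,1]-P[:,1].mean()))*np.cos(np.arctan(q[1])),P[:,2]-q[2])-r0
    s=least_squares(f,[P[:,0].mean(),0,zmin],loss='soft_l1',f_scale=.001)
    return s.x,P[:,1].mean()
E
cat > m.py <<'E'
from h import *
np.set_printoptions(precision=4,suppress=True)
for c in ['top','side']:
    X,B=cloud(np.load(f'{c}1.npz')); 
    b,g,r=B.T
    blue=(b>r+60); brown=(r>b+30)&(r>70); white=(b>130)&(abs(b-r)<40)
    for n,(x,y,z) in dict(long=(.547,-.229,.046),short=(.45,-.215,.046),run=(.542,.214,.1065)).items():
        near=(abs(X[:,0]-x)<.045)&(abs(X[:,1]-y)<.12)&(X[:,2]>z+.004)&(X[:,2]<z+.03)
        m=near&(brown|white|blue); P=X[near&(brown|white)]
        q,ym=tube(P,z)
        e=np.array([-q[1],1]); ya=np.array([q[1],1])/np.hypot(q[1],1); a0=np.array([q[0],ym])
        s=lambda k:(X[k][:,:2]-a0)@ya
        pc=lambda k:np.percentile(s(k),[1,99])
        lab=pc(near&brown); 
        bar=pc(near&(brown|white)); 
        print(c,n,'q',q,'yaw(-b)',np.degrees(np.arctan2(-q[1],1)),'n',len(P),'label',[a0+ya*k for k in lab],'bar',bar,'blue',pc(near&blue),'midlab',a0+ya*lab.mean(),'mid from barrel/cap',a0+ya*bar.mean())
    # vial
    m=(abs(X[:,0]-.47)<.09)&(abs(X[:,1])<.08)&(X[:,2]>.012)
    print('vial',X[m].min(0) if m.any() else 0,X[m].max(0) if m.any() else 0)
    # bands: dark, above z .07
    yaw=np.radians(-9)
    m=(np.hypot(X[:,0]-.50,X[:,1]-.22)<.17)&(X[:,2]>.085)&(X[:,2]<.098)&(b<75)&(abs(r-b)<30)
    P=X[m]; img=np.zeros((400,400),np.uint8)
    ij=((P[:,:2]-[.30,.02])/.001).astype(int); ok=((ij>=0)&(ij<400)).all(1); img[ij[ok,0],ij[ok,1]]=255
    img=cv2.morphologyEx(img,cv2.MORPH_CLOSE,np.ones((7,7)))
    n,_,st,ce=cv2.connectedComponentsWithStats(img)
    for k in range(1,n):
        if st[k,4]>60: print('band',np.array([.30,.02])+ce[k][::-1]*.001,st[k,2:])
E
python3 m.py
```

```text
top long q [0.5494 0.1298 0.0465] yaw(-b) -7.397083845570585 n 1282 label [array([ 0.5444, -0.2657]), array([ 0.5539, -0.193 ])] bar [-0.0617  0.0603] blue [0.0631 0.0852] midlab [ 0.5491 -0.2294] mid from barrel/cap [ 0.5493 -0.2278]
top short q [0.4507 0.1307 0.0464] yaw(-b) -7.443670978388556 n 860 label [array([ 0.4475, -0.2359]), array([ 0.4535, -0.1903])] bar [-0.0395  0.0384] blue [0.0412 0.063 ] midlab [ 0.4505 -0.2131] mid from barrel/cap [ 0.4506 -0.2121]
top run q [0.5413 0.138  0.1064] yaw(-b) -7.857774675919221 n 1443 label [array([0.5362, 0.176 ]), array([0.5462, 0.2481])] bar [-0.0601  0.0623] blue [0.0643 0.0849] midlab [0.5412 0.212 ] mid from barrel/cap [0.5415 0.2139]
vial [ 0.4485 -0.0157  0.0138] [0.4714 0.0055 0.0538]
band [0.4267 0.1883] [ 17  28 351]
band [0.436  0.2571] [ 18  28 368]
band [0.4699 0.1823] [ 17  29 362]
band [0.4794 0.2512] [ 17  28 365]
band [0.5083 0.177 ] [ 14  17 196]
band [0.5173 0.2457] [ 16  19 201]
band [0.564  0.1694] [ 15  13 152]
band [0.5749 0.2389] [15 12 83]
side long q [0.5511 0.1347 0.0465] yaw(-b) -7.668826188785535 n 668 label
[... 257 characters left out ...]
2358]), array([ 0.456 , -0.1895])] bar [-0.0425  0.0327] blue [0.0355 0.0607] midlab [ 0.4529 -0.2127] mid from barrel/cap [ 0.4531 -0.2115]
side run q [0.5435 0.1424 0.1065] yaw(-b) -8.10269661581776 n 2308 label [array([0.5372, 0.1763]), array([0.5476, 0.2495])] bar [-0.0659  0.0541] blue [0.0577 0.0795] midlab [0.5424 0.2129] mid from barrel/cap [0.5426 0.2145]
vial [ 0.4491 -0.0152  0.012 ] [0.4724 0.0091 0.0518]
band [0.4277 0.1901] [ 21  29 406]
band [0.4379 0.2594] [ 17  30 410]
band [0.4717 0.1842] [ 18  30 395]
band [0.4816 0.2532] [ 16  29 388]
band [0.5096 0.179 ] [ 15  19 225]
band [0.5192 0.2481] [ 16  22 259]
band [0.5667 0.1714] [ 14  13 155]
band [0.5758 0.2397] [ 16  14 168]
```

{"name": "servo_tool", "arguments": {"slide": [[0.027,0.0296,0],[0.054,0.0592,0],[0.081,0.0888,0],[0.108,0.1184,0],[0.135,0.148,0]], "spin": [7,14,21,28,35], "grip": [0,0,0,0,0]}}

```text
time_s: 1.32
tcp_pos: [0.2902, 0.4003, 0.2476]
ee_rot: [[0.569, -0.822, 0.0], [-0.822, -0.569, 0.0], [-0.0, -0.0, -1.0]]
wrist_force: [0.2, 0.4, -0.2]
gripper_width: 1.003
gripper_force: 0.0
```

```bash
cat > go.py <<'E'
import sys, numpy as np
from station import sense
np.set_printoptions(precision=4,suppress=True)
# target x y z yaw -> tool shift and spin
x,y,z,yaw=map(float,sys.argv[1:5]); s=sense(); R=np.array(s['ee_rot']); p=np.array(s['tcp_pos'])
w=np.degrees(np.arctan2(R[1,0],R[0,0]))
print('t',s['time_s'],'p',p,'yaw',round(w,2),'shift',R.T@(np.array([x,y,z])-p),'spin',round((w-yaw+180)%360-180,2),'F',np.array(s['wrist_force']),'w',s['gripper_width'],s['gripper_force'],'j',np.array(s['joints']))
E
python3 go.py .5497 -.228 .16 -97.5
python3 - <<'E'
from h import *
np.set_printoptions(precision=4,suppress=True)
for c in ['top','side']:
    X,B=cloud(np.load(f'{c}1.npz')); a=np.radians(-7.8); ex=np.array([np.cos(a),np.sin(a)]); ey=np.array([-np.sin(a),np.cos(a)])
    q=X[:,:2]-[.4975,.215]; u=q@ex; v=q@ey
    m=(X[:,2]>.08)&(X[:,2]<.088)&(abs(v)>.1)&(abs(v)<.15)&(abs(u)<.12)
    for s in (1,-1): k=m&(s*v>0); print(c,s,k.sum(),np.percentile(v[k],[2,50,98]),np.percentile(u[k],[1,99]))
E
```

```text
t 1.3167 p [0.2902 0.4003 0.2476] yaw -55.29 shift [0.6643 0.1445 0.0876] spin 42.21 F [ 0.2256  0.4185 -0.1609] w 1.0026673418060477 0.0 j [ 72.9234   9.2463 -17.3853   0.0088 -63.3513 -38.2174]
top 1 1083 [0.1012 0.1136 0.1232] [-0.0922  0.0915]
top -1 1083 [-0.1235 -0.1142 -0.1012] [-0.0925  0.0918]
side 1 1451 [0.1008 0.1128 0.1244] [-0.0677  0.0936]
side -1 1173 [-0.1219 -0.1118 -0.1012] [-0.0914  0.0924]
```

{"name": "servo_tool", "arguments": {"slide": [[0.0395,0.0086,0],[0.079,0.0172,0],[0.1185,0.0258,0],[0.158,0.0344,0],[0.1975,0.043,0]], "spin": [7,14,21,28,35], "grip": [0,0,0,0,0]}}

```text
time_s: 1.73
tcp_pos: [0.3682, 0.2139, 0.248]
ee_rot: [[-0.005, -1.0, 0.001], [-1.0, 0.005, 0.001], [-0.001, -0.001, -1.0]]
wrist_force: [0.6, 1.0, 0.2]
gripper_width: 1.003
gripper_force: 0.0
```

```bash
python3 go.py .5497 -.228 .16 -97.5
```

```text
t 1.7333 p [0.3682 0.2139 0.248 ] yaw -90.28 shift [ 0.441  -0.1836  0.0878] spin 7.22 F [0.6499 1.0456 0.1533] w 1.003362635433332 0.0 j [ 52.1947   2.0952 -25.5416   0.0115 -62.2898 -52.4823]
```

{"name": "servo_tool", "arguments": {"slide": [[0.037,-0.0154,0],[0.074,-0.0308,0],[0.111,-0.0462,0],[0.148,-0.0616,0],[0.185,-0.077,0]], "spin": [1.4,2.8,4.2,5.6,7.2], "grip": [0,0,0,0,0]}}

```text
time_s: 2.15
tcp_pos: [0.4454, 0.0288, 0.2481]
ee_rot: [[-0.126, -0.992, 0.001], [-0.992, 0.126, 0.001], [-0.001, -0.001, -1.0]]
wrist_force: [1.2, 1.1, -0.0]
gripper_width: 0.998
gripper_force: 0.0
```

```bash
python3 go.py .5497 -.228 .16 -97.5
```

```text
t 2.15 p [0.4454 0.0288 0.2481] yaw -97.24 shift [ 0.2417 -0.1357  0.0881] spin 0.26 F [ 1.2314  1.0902 -0.007 ] w 0.9980185579257653 0.0 j [ 24.6805   4.261  -23.1799   0.004  -62.4769 -31.9197]
```

{"name": "servo_tool", "arguments": {"slide": [[0.034,-0.019,0.004],[0.068,-0.038,0.008],[0.102,-0.057,0.016],[0.136,-0.076,0.024],[0.17,-0.095,0.032]], "spin": [0,0,0,0,0], "grip": [0,0,0,0,0]}}

```text
time_s: 2.57
tcp_pos: [0.5185, -0.1519, 0.2155]
ee_rot: [[-0.125, -0.992, 0.001], [-0.992, 0.125, -0.0], [-0.0, -0.001, -1.0]]
wrist_force: [1.3, 1.1, 0.8]
gripper_width: 0.998
gripper_force: 0.0
```

```bash
python3 go.py .5497 -.228 .16 -97.5
```

```text
t 2.5667 p [ 0.5185 -0.1519  0.2155] yaw -97.19 shift [ 0.0716 -0.0404  0.0556] spin 0.31 F [1.2836 1.142  0.802 ] w 0.9982380108714615 0.0 j [  0.8768  15.3129 -14.3056   0.0043 -60.3285  -8.0724]
```

{"name": "servo_tool", "arguments": {"slide": [[0.025,-0.014,0.018],[0.05,-0.028,0.037],[0.066,-0.037,0.05],[0.0716,-0.0404,0.0556],[0.0716,-0.0404,0.0556]], "spin": [0.1,0.2,0.3,0.3,0.3], "grip": [0,0,0,0,0]}}

```text
time_s: 2.98
tcp_pos: [0.5485, -0.227, 0.1579]
ee_rot: [[-0.133, -0.991, -0.004], [-0.991, 0.133, 0.001], [-0.0, 0.004, -1.0]]
wrist_force: [0.8, -0.5, -0.4]
gripper_width: 0.997
gripper_force: 0.0
```

{"name": "servo_tool", "arguments": {"slide": [[0,0,0],[0,0,0],[0,0,0],[0,0,0],[0,0,0]], "spin": [0,0,0,0,0], "grip": [0,0,0,0,0]}}

```text
time_s: 3.4
tcp_pos: [0.5494, -0.2252, 0.161]
ee_rot: [[-0.129, -0.992, 0.002], [-0.992, 0.129, -0.0], [-0.0, -0.002, -1.0]]
wrist_force: [-0.7, -0.1, -0.3]
gripper_width: 0.999
gripper_force: 0.0
```

```bash
python3 go.py .5497 -.228 .059 -97.5
python3 - <<'E'
from station import *; import cv2
for c in ['top','side']:
    d=capture(c); cv2.imwrite(f'pics/{c}2.png',d['pixels'])
import numpy as np
cv2.imwrite('pics/b2.png',np.hstack([cv2.resize(cv2.imread('pics/top2.png')[140:300,350:510],(400,400)),cv2.resize(cv2.imread('pics/side2.png')[60:220,230:390],(400,400))]))
E
```

```text
t 3.4 p [ 0.5494 -0.2252  0.161 ] yaw -97.41 shift [ 0.0028 -0.0005  0.102 ] spin 0.09 F [-0.7417 -0.1214 -0.2804] w 0.9988687778631351 0.0 j [ -6.6719  23.2133 -11.0251   0.0001 -55.6651  -0.7404]
```

View pics/b2.png

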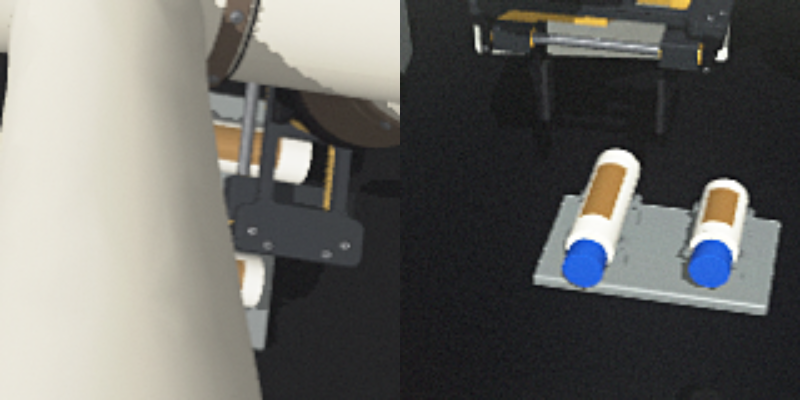

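The side crop shows the open fingers straddling the long bottle's line from above, with both bottles still in place. I'll descend.

{"name": "servo_tool", "arguments": {"slide": [[0.002,-0.0005,0.025],[0.002,-0.0005,0.05],[0.002,-0.0005,0.075],[0.002,-0.0005,0.095],[0.002,-0.0005,0.102]], "spin": [0,0,0,0,0], "grip": [0,0,0,0,0]}}

```text
time_s: 3.92
tcp_pos: [0.5473, -0.2274, 0.0549]
ee_rot: [[-0.131, -0.991, -0.006], [-0.991, 0.131, 0.001], [-0.001, 0.006, -1.0]]
wrist_force: [-0.1, -1.2, -0.5]
gripper_width: 0.997
gripper_force: 0.0
```

{"name": "servo_tool", "arguments": {"slide": [[0,0,0],[0,0,0],[0,0,0],[0,0,0],[0,0,0]], "spin": [0,0,0,0,0], "grip": [0,0,0,0,0]}}

```text
time_s: 4.33
tcp_pos: [0.5501, -0.2281, 0.0594]
ee_rot: [[-0.13, -0.991, 0.003], [-0.991, 0.13, -0.0], [0.0, -0.003, -1.0]]
wrist_force: [-0.2, 0.4, -0.1]
gripper_width: 0.999
gripper_force: 0.0
```

```bash
python3 go.py .5497 -.228 .059 -97.5
```

```text
t 4.3333 p [ 0.5501 -0.2281  0.0594] yaw -97.48 shift [-0.      0.0004  0.0003] spin 0.02 F [-0.1823  0.3738 -0.0977] w 0.9994630146156773 0.0 j [ -6.9501  30.2457 -16.6191   0.0076 -42.9838  -0.5344]
```

{"name": "servo_tool", "arguments": {"slide": [[0,0,0],[0,0,0],[0,0,0],[0,0,0],[0,0,0]], "spin": [0,0,0,0,0], "grip": [0.3,0.4,0.5,0.6,0.8]}}

```text
time_s: 4.75
tcp_pos: [0.5494, -0.228, 0.058]
ee_rot: [[-0.13, -0.991, 0.0], [-0.991, 0.13, -0.0], [0.0, -0.0, -1.0]]
wrist_force: [-0.2, -0.1, 1.0]
gripper_width: 0.709
gripper_force: 0.0
```

{"name": "servo_tool", "arguments": {"slide": [[0,0,0],[0,0,0],[0,0,0],[0,0,0],[0,0,0]], "spin": [0,0,0,0,0], "grip": [1,1,1,1,1]}}

```text
time_s: 5.17
tcp_pos: [0.5503, -0.2281, 0.0582]
ee_rot: [[-0.13, -0.992, 0.002], [-0.992, 0.13, -0.0], [0.0, -0.002, -1.0]]
wrist_force: [2.8, -0.4, -0.5]
gripper_width: 0.449
gripper_force: 30.0
```

{"name": "servo_tool", "arguments": {"slide": [[0,0,-0.003],[0,0,-0.008],[0,0,-0.016],[0,0,-0.028],[0,0,-0.042]], "spin": [0,0,0,0,0], "grip": [1,1,1,1,1]}}

```text
time_s: 5.58
tcp_pos: [0.5485, -0.2278, 0.1001]
ee_rot: [[-0.13, -0.991, -0.002], [-0.991, 0.13, 0.001], [-0.0, 0.002, -1.0]]
wrist_force: [-1.3, 0.3, -1.0]
gripper_width: 0.451
gripper_force: 30.0
```

{"name": "servo_tool", "arguments": {"slide": [[0,0,-0.018],[0,0,-0.038],[0,0,-0.058],[0,0,-0.078],[0,0,-0.098]], "spin": [0,0,0,0,0], "grip": [1,1,1,1,1]}}

```text
time_s: 6.0
tcp_pos: [0.5487, -0.2279, 0.1995]
ee_rot: [[-0.13, -0.991, -0.0], [-0.991, 0.13, 0.0], [-0.0, 0.0, -1.0]]
wrist_force: [0.9, 0.1, -2.0]
gripper_width: 0.451
gripper_force: 30.0
```

```bash
python3 go.py .454 .221 .20 -97.8
```

```text
t 6.0 p [ 0.5487 -0.2279  0.1995] yaw -97.49 shift [-0.4327  0.1524 -0.0003] spin 0.31 F [ 0.934   0.0787 -2.0487] w 0.4506981404503011 29.99964326620102 j [ -6.954   21.2162  -8.0497  -0.0122 -60.7614  -0.5328]
```

{"name": "servo_tool", "arguments": {"slide": [[-0.0094,0.0033,0],[-0.0283,0.01,0],[-0.0566,0.0199,0],[-0.0868,0.0305,0],[-0.1169,0.0412,0]], "spin": [0,0,0,0,0], "grip": [1,1,1,1,1]}}

```text
time_s: 6.42
tcp_pos: [0.5223, -0.1054, 0.1974]
ee_rot: [[-0.132, -0.991, -0.002], [-0.991, 0.132, 0.0], [-0.0, 0.002, -1.0]]
wrist_force: [0.5, 0.7, -1.0]
gripper_width: 0.454
gripper_force: 30.0
```

{"name": "servo_tool", "arguments": {"slide": [[-0.0321,0.0113,0],[-0.0642,0.0226,0],[-0.0963,0.0339,0],[-0.1284,0.0452,0],[-0.1605,0.0565,0]], "spin": [0.1,0.2,0.3,0.3,0.3], "grip": [1,1,1,1,1]}}

```text
time_s: 6.83
tcp_pos: [0.4869, 0.0613, 0.1976]
ee_rot: [[-0.136, -0.991, -0.001], [-0.991, 0.136, -0.0], [0.0, 0.001, -1.0]]
wrist_force: [1.1, 0.4, -1.3]
gripper_width: 0.451
gripper_force: 30.0
```

```bash
python3 go.py .454 .221 .20 -97.8
```

```text
t 6.8333 p [0.4869 0.0613 0.1976] yaw -97.8 shift [-0.1538  0.0543 -0.0023] spin 0.0 F [ 1.1078  0.4279 -1.3477] w 0.4507679633549317 29.9972140789032 j [ 26.1566  11.6396 -22.1692  -0.0337 -56.2552 -33.9335]
```

{"name": "servo_tool", "arguments": {"slide": [[-0.03,0.0106,0],[-0.06,0.0212,0],[-0.09,0.0318,0],[-0.118,0.0417,0],[-0.138,0.0487,0]], "spin": [0,0,0,0,0], "grip": [1,1,1,1,1]}}

```text
time_s: 7.25
tcp_pos: [0.4575, 0.2051, 0.1976]
ee_rot: [[-0.134, -0.991, -0.001], [-0.991, 0.134, -0.0], [0.0, 0.001, -1.0]]
wrist_force: [0.3, -0.8, -1.7]
gripper_width: 0.452
gripper_force: 30.0
```

{"name": "servo_tool", "arguments": {"slide": [[-0.009,0.003,0],[-0.013,0.0046,0],[-0.015,0.0053,0],[-0.0155,0.0055,0],[-0.0155,0.0055,0]], "spin": [0,0,0,0,0], "grip": [1,1,1,1,1]}}

```text
time_s: 7.67
tcp_pos: [0.4556, 0.2183, 0.1978]
ee_rot: [[-0.137, -0.991, -0.001], [-0.991, 0.137, -0.0], [0.001, 0.0, -1.0]]
wrist_force: [-0.2, -0.3, -0.8]
gripper_width: 0.449
gripper_force: 30.0
```

{"name": "servo_tool", "arguments": {"slide": [[0,0,0],[0,0,0],[0,0,0],[0,0,0],[0,0,0]], "spin": [0,0,0,0,0], "grip": [1,1,1,1,1]}}

```text
time_s: 8.08
tcp_pos: [0.4558, 0.219, 0.1979]
ee_rot: [[-0.136, -0.991, -0.0], [-0.991, 0.136, 0.0], [-0.0, 0.0, -1.0]]
wrist_force: [-0.4, 0.3, -1.0]
gripper_width: 0.449
gripper_force: 30.0
```

```bash
python3 go.py .454 .221 .1195 -97.8
python3 - <<'E'
from station import *; import cv2, numpy as np
for c in ['top','side']:
    d=capture(c); cv2.imwrite(f'pics/{c}3.png',d['pixels']); np.savez(f'{c}3.npz',**d)
cv2.imwrite('pics/b3.png',np.hstack([cv2.resize(cv2.imread('pics/top3.png')[130:300,120:290],(400,400)),cv2.resize(cv2.imread('pics/side3.png')[150:400,220:470],(400,400))]))
from h import *
np.set_printoptions(precision=4,suppress=True)
for c in ['top','side']:
    X,B=cloud(np.load(f'{c}3.npz')); b,g,r=B.T
    near=(abs(X[:,0]-.454)<.05)&(abs(X[:,1]-.221)<.12)&(X[:,2]>.165)&(X[:,2]<.215)
    for n,m in dict(blue=b>r+60,brown=(r>b+30)&(r>70),white=(b>150)&(abs(b-r)<30)).items():
        P=X[near&m]
        if len(P)>10: print(c,n,len(P),np.percentile(P,[2,50,98],axis=0).round(4).tolist())
print(sense()['time_s'])
E
```

```text
t 8.0833 p [0.4558 0.219  0.1979] yaw -97.81 shift [-0.0018  0.0021  0.0784] spin -0.01 F [-0.382   0.2838 -0.9789] w 0.44906789963816274 29.999487698078156 j [ 44.081   13.0167 -20.2826  -0.0018 -56.7006 -51.8927]
top brown 251 [[0.4383, 0.1802, 0.2001], [0.4508, 0.1919, 0.2052], [0.4646, 0.2117, 0.2082]]
top white 405 [[0.4297, 0.1582, 0.1901], [0.4463, 0.1723, 0.2025], [0.4685, 0.2112, 0.2072]]
side blue 871 [[0.451, 0.2835, 0.1737], [0.4668, 0.3008, 0.1973], [0.4821, 0.3059, 0.2034]]
side brown 844 [[0.4429, 0.1915, 0.2013], [0.4576, 0.2306, 0.2053], [0.4714, 0.2544, 0.2075]]
side white 1048 [[0.4401, 0.2143, 0.1861], [0.461, 0.2652, 0.2004], [0.4809, 0.2801, 0.2066]]
8.1833
```

View pics/b3.png

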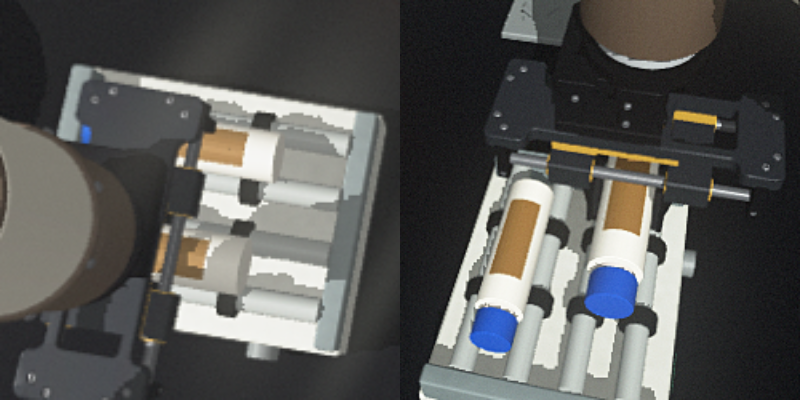

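The crop shows the bottle held above the near groove, label up and cap towards +y, with the running bottle undisturbed. I'll fit its axis relative to the bands, camera by camera.

```bash
python3 - <<'E'
from h import *
from scipy.optimize import least_squares
np.set_printoptions(precision=4,suppress=True)
for c,gx,gy in [('top',.4535,.2202),('side',.4552,.2222)]:
    X,B=cloud(np.load(f'{c}3.npz')); b,g,r=B.T
    near=(abs(X[:,0]-.454)<.035)&(abs(X[:,1]-.21)<.085)&(X[:,2]>.188)&(X[:,2]<.209)&(((r>b+30)&(r>70))|((b>110)&(abs(b-r)<40)))
    P=X[near]; y0=.22
    def f(q):
        d=np.array([q[1],1,q[3]]); d/=np.linalg.norm(d)
        return np.linalg.norm(np.cross(P-[q[0],y0,q[2]],d),axis=1)-.02
    q=least_squares(f,[.454,.137,.185,0],loss='soft_l1',f_scale=.001).x
    br=near&(r>b+30)&(r>70); s=lambda k,p:np.percentile(X[k][:,1],p)
    ya=np.array([q[1],1])/np.hypot(q[1],1); A=(X[near][:,:2]-[q[0],y0])@ya
    L=(X[br][:,:2]-[q[0],y0])@ya
    print(c,'x at .22',q[0],'yaw',-np.degrees(np.arctan(q[1])),'z',q[2],'pitch deg',np.degrees(np.arctan(q[3])),'axis extent',np.percentile(A,[.5,99.5]),'label',np.percentile(L,[1,99]),'groove x at y.22',gx+(y0-gy)*.137,'groove along',(gy-y0)*.99)
E
```

```text
top x at .22 0.45478917160845633 yaw -7.81310702618075 z 0.18722579899515174 pitch deg 1.7277567701276155 axis extent [-0.0628 -0.0066] label [-0.0398 -0.0083] groove x at y.22 0.4534726 groove along 0.00019800000000000568
side x at .22 0.45671317537277456 yaw -7.694494933182798 z 0.1864160510247291 pitch deg -0.8255804536991855 axis extent [-0.0355  0.0613] label [-0.03    0.0347] groove x at y.22 0.4548986 groove along 0.0021780000000000076
```

{"name": "servo_tool", "arguments": {"slide": [[-0.0018,0.0017,0.01],[-0.0018,0.0017,0.025],[-0.0018,0.0017,0.042],[-0.0018,0.0017,0.056],[-0.0018,0.0017,0.064]], "spin": [0,0,0,0,0], "grip": [1,1,1,1,1]}}

```text
time_s: 8.6
tcp_pos: [0.4532, 0.2206, 0.1316]
ee_rot: [[-0.136, -0.991, -0.003], [-0.991, 0.136, -0.002], [0.002, 0.003, -1.0]]
wrist_force: [-0.3, -0.8, -1.1]
gripper_width: 0.45
gripper_force: 30.0
```

{"name": "servo_tool", "arguments": {"slide": [[0,0,0.005],[0,0,0.009],[0,0,0.011],[0,0,0.011],[0,0,0.011]], "spin": [0,0,0,0,0], "grip": [1,1,1,1,1]}}

```text
time_s: 9.02
tcp_pos: [0.4546, 0.2215, 0.1234]
ee_rot: [[-0.135, -0.991, 0.001], [-0.991, 0.135, 0.001], [-0.001, -0.001, -1.0]]
wrist_force: [0.7, -0.3, -1.8]
gripper_width: 0.454
gripper_force: 30.0
```

```bash
python3 go.py .454 .221 .119 -97.8; python3 - <<'E'
from station import *; import cv2, numpy as np
from h import *
from scipy.optimize import least_squares
for c in ['top','side']:
    d=capture(c); cv2.imwrite(f'pics/{c}4.png',d['pixels']); X,B=cloud(d); b,g,r=B.T
    near=(abs(X[:,0]-.454)<.035)&(abs(X[:,1]-.21)<.085)&(X[:,2]>.115)&(X[:,2]<.136)&(((r>b+30)&(r>70))|((b>110)&(abs(b-r)<40)))
    P=X[near]; f=lambda q: np.linalg.norm(np.cross(P-[q[0],.22,q[2]],np.array([q[1],1,q[3]])/np.sqrt(1+q[1]**2+q[3]**2)),axis=1)-.02
    q=least_squares(f,[.454,.137,.11,0],loss='soft_l1',f_scale=.001).x; print(c,len(P),q.round(4))
E
```

```text
t 9.0167 p [0.4546 0.2215 0.1234] yaw -97.78 shift [0.0006 0.0005 0.0044] spin 0.02 F [ 0.6709 -0.2637 -1.7505] w 0.4540701921173494 29.99947339296341 j [ 44.403   18.1154 -25.8123   0.0111 -46.008  -52.1893]
top 597 [0.4535 0.1414 0.1125 0.0242]
side 1598 [ 0.4552  0.1351  0.1123 -0.0225]
```

{"name": "servo_tool", "arguments": {"slide": [[0,0,0.001],[0,0,0.002],[0,0,0.003],[0,0,0.003],[0,0,0.003]], "spin": [0,0,0,0,0], "grip": [1,1,1,1,1]}}

```text
time_s: 9.53
tcp_pos: [0.4543, 0.2212, 0.1199]
ee_rot: [[-0.135, -0.991, -0.0], [-0.991, 0.135, -0.0], [0.0, 0.0, -1.0]]
wrist_force: [-0.2, -0.7, -2.2]
gripper_width: 0.455
gripper_force: 30.0
```

{"name": "servo_tool", "arguments": {"slide": [[0,0,0.0005],[0,0,0.001],[0,0,0.001],[0,0,0.001],[0,0,0.001]], "spin": [0,0,0,0,0], "grip": [1,1,1,1,1]}}

```text
time_s: 9.95
tcp_pos: [0.4543, 0.2213, 0.119]
ee_rot: [[-0.135, -0.991, 0.0], [-0.991, 0.135, 0.0], [-0.0, -0.0, -1.0]]
wrist_force: [-0.8, 0.5, -0.8]
gripper_width: 0.453
gripper_force: 30.0
```

{"name": "servo_tool", "arguments": {"slide": [[0,0,0.0004],[0,0,0.0007],[0,0,0.0007],[0,0,0.0007],[0,0,0.0007]], "spin": [0,0,0,0,0], "grip": [1,1,1,1,1]}}

```text
time_s: 10.37
tcp_pos: [0.4545, 0.2213, 0.1184]
ee_rot: [[-0.135, -0.991, 0.0], [-0.991, 0.135, 0.0], [-0.0, -0.0, -1.0]]
wrist_force: [1.5, 0.0, -1.1]
gripper_width: 0.449
gripper_force: 30.0
```

{"name": "servo_tool", "arguments": {"slide": [[0,0,0.0004],[0,0,0.0007],[0,0,0.0007],[0,0,0.0007],[0,0,0.0007]], "spin": [0,0,0,0,0], "grip": [1,1,1,1,1]}}

```text
time_s: 10.78
tcp_pos: [0.4547, 0.2213, 0.1181]
ee_rot: [[-0.135, -0.991, 0.001], [-0.991, 0.135, 0.0], [-0.0, -0.001, -1.0]]
wrist_force: [1.4, -2.6, 3.6]
gripper_width: 0.451
gripper_force: 30.0
```

```bash
python3 go.py .454 .221 .119 -97.8; python3 - <<'E'
from station import *; import cv2, numpy as np
from h import *
from scipy.optimize import least_squares
for c in ['top','side']:
    d=capture(c); cv2.imwrite(f'pics/{c}5.png',d['pixels']); X,B=cloud(d); b,g,r=B.T
    near=(abs(X[:,0]-.454)<.035)&(abs(X[:,1]-.21)<.085)&(X[:,2]>.113)&(X[:,2]<.132)&(((r>b+30)&(r>70))|((b>110)&(abs(b-r)<40)))
    P=X[near]; f=lambda q: np.linalg.norm(np.cross(P-[q[0],.22,q[2]],np.array([q[1],1,q[3]])/np.sqrt(1+q[1]**2+q[3]**2)),axis=1)-.02
    q=least_squares(f,[.454,.137,.108,0],loss='soft_l1',f_scale=.001).x; print(c,len(P),q.round(4))
print([sense()['wrist_force'] for _ in range(2)],sense()['time_s'])
E
```

```text
t 10.7833 p [0.4547 0.2213 0.1181] yaw -97.76 shift [ 0.0004  0.0007 -0.0009] spin 0.04 F [ 1.4493 -2.5671  3.5539] w 0.45065491795507645 30.00007152557373 j [ 44.3886  18.5372 -26.166    0.0422 -45.2471 -52.1831]
top 560 [0.4537 0.1446 0.1068 0.0132]
side 1528 [ 0.4552  0.1358  0.1069 -0.0222]
[array([ 0.94754868, -1.71329797,  5.31459478]), array([ 0.94754868, -1.71329797,  5.31459478])] 10.8833
```

{"name": "servo_tool", "arguments": {"slide": [[0,0,0],[0,0,0],[0,0,0],[0,0,0],[0,0,0]], "spin": [0,0,0,0,0], "grip": [0.54,0.53,0.51,0.48,0.44]}}

```text
time_s: 11.3
tcp_pos: [0.4538, 0.2212, 0.117]
ee_rot: [[-0.136, -0.991, -0.001], [-0.991, 0.136, -0.0], [0.0, 0.001, -1.0]]
wrist_force: [0.3, 0.3, 0.2]
gripper_width: 0.53
gripper_force: 0.0
```

{"name": "servo_tool", "arguments": {"slide": [[0,0,0],[0,0,0],[0,0,0],[0,0,0],[0,0,0]], "spin": [0,0,0,0,0], "grip": [0.38,0.32,0.25,0.2,0.2]}}

```text
time_s: 11.72
tcp_pos: [0.4543, 0.2213, 0.1175]
ee_rot: [[-0.135, -0.991, -0.0], [-0.991, 0.135, 0.0], [-0.0, 0.0, -1.0]]
wrist_force: [0.1, 0.3, 0.3]
gripper_width: 0.775
gripper_force: 0.0
```

```bash
python3 go.py .454 .221 .2 -97.8
```

```text
t 11.7167 p [0.4543 0.2213 0.1175] yaw -97.79 shift [ 0.0003  0.0002 -0.0825] spin 0.01 F [0.093  0.3089 0.2979] w 0.7746112565754888 0.0 j [ 44.4044  18.5753 -26.201   -0.006  -45.2266 -52.1858]
```

Released without any side force. I'll go straight up, then back towards −y to clear the view.

{"name": "servo_tool", "arguments": {"slide": [[0,0,-0.005],[0,0,-0.015],[0,0,-0.035],[0,0,-0.065],[0,0,-0.1]], "spin": [0,0,0,0,0], "grip": [0.2,0.2,0.2,0.2,0.2]}}

```text
time_s: 12.13
tcp_pos: [0.4533, 0.2205, 0.2176]
ee_rot: [[-0.136, -0.991, -0.003], [-0.991, 0.136, -0.003], [0.003, 0.003, -1.0]]
wrist_force: [0.3, 0.5, 0.5]
gripper_width: 0.801
gripper_force: 0.0
```

{"name": "servo_tool", "arguments": {"slide": [[0.02,0,-0.01],[0.055,0,-0.02],[0.09,0,-0.02],[0.125,0,-0.02],[0.16,0,-0.02]], "spin": [0,0,0,0,0], "grip": [0.2,0.2,0.2,0.2,0.2]}}

```text
time_s: 12.55
tcp_pos: [0.4321, 0.0614, 0.2383]
ee_rot: [[-0.135, -0.991, 0.001], [-0.991, 0.135, 0.001], [-0.001, -0.001, -1.0]]
wrist_force: [0.1, -0.7, -0.7]
gripper_width: 0.797
gripper_force: 0.0
```

{"name": "servo_tool", "arguments": {"slide": [[0.03,0,0],[0.06,0,0],[0.085,0,0],[0.095,0,0],[0.1,0,0]], "spin": [0,0,0,0,0], "grip": [0.2,0.2,0.2,0.2,0.2]}}

```text
time_s: 12.97
tcp_pos: [0.4187, -0.0376, 0.238]
ee_rot: [[-0.138, -0.99, 0.001], [-0.99, 0.138, 0.0], [-0.0, -0.001, -1.0]]
wrist_force: [0.3, -0.0, -0.0]
gripper_width: 0.802
gripper_force: 0.0
```

{"name": "servo_tool", "arguments": {"slide": [[0,0,0],[0,0,0],[0,0,0],[0,0,0],[0,0,0]], "spin": [0,0,0,0,0], "grip": [0.2,0.2,0.2,0.2,0.2]}}

```text
time_s: 13.38
tcp_pos: [0.4193, -0.0356, 0.2375]
ee_rot: [[-0.134, -0.991, -0.0], [-0.991, 0.134, -0.0], [0.0, 0.0, -1.0]]
wrist_force: [0.1, 0.3, -0.2]
gripper_width: 0.796
gripper_force: 0.0
```

```bash
python3 - <<'E'
from station import *; import cv2, numpy as np
from h import *
np.set_printoptions(precision=4,suppress=True)
for c in ['top','side']:
    d=capture(c); cv2.imwrite(f'pics/{c}6.png',d['pixels']); X,B=cloud(d); b,g,r=B.T
    for n,(x,y,z) in dict(new=(.454,.221,.1065),run=(.542,.214,.1065)).items():
        near=(abs(X[:,0]-x)<.04)&(abs(X[:,1]-y)<.11)&(X[:,2]>z+.004)&(X[:,2]<z+.03)
        brown=(r>b+30)&(r>70); P=X[near&(brown|((b>130)&(abs(b-r)<40)))]
        if len(P)<50: continue
        q,ym=tube(P,z); L=X[near&brown]; print(c,n,q,'ymean',ym,'label y',np.percentile(L[:,1],[1,99]),'ends y',np.percentile(P[:,1],[.5,99.5]),'label off-axis',np.percentile(L[:,0]-q[0]-q[1]*(L[:,1]-ym),[2,98]))
cv2.imwrite('pics/b6.png',np.hstack([cv2.resize(cv2.imread('pics/top6.png')[130:300,120:290],(400,400)),cv2.resize(cv2.imread('pics/side6.png')[150:400,220:470],(400,400))]))
print(sense()['time_s'],sense()['tcp_pos'])
E
```

```text
top new [0.4537 0.1396 0.1064] ymean 0.22051499854360768 label y [0.1832 0.2562] ends y [0.1602 0.2828] label off-axis [-0.0124  0.0134]
top run [0.5412 0.1401 0.1065] ymean 0.21276711272837445 label y [0.1756 0.2486] ends y [0.1524 0.2756] label off-axis [-0.0131  0.0129]
side new [0.4564 0.1358 0.1065] ymean 0.2279676558372876 label y [0.1839 0.2566] ends y [0.1615 0.2827] label off-axis [-0.0126  0.0134]
side run [0.5435 0.1406 0.1065] ymean 0.22022668298293233 label y [0.1761 0.2502] ends y [0.1539 0.2751] label off-axis [-0.013   0.0131]
13.4833 [ 0.4192 -0.0358  0.2375]
```

View pics/b6.png

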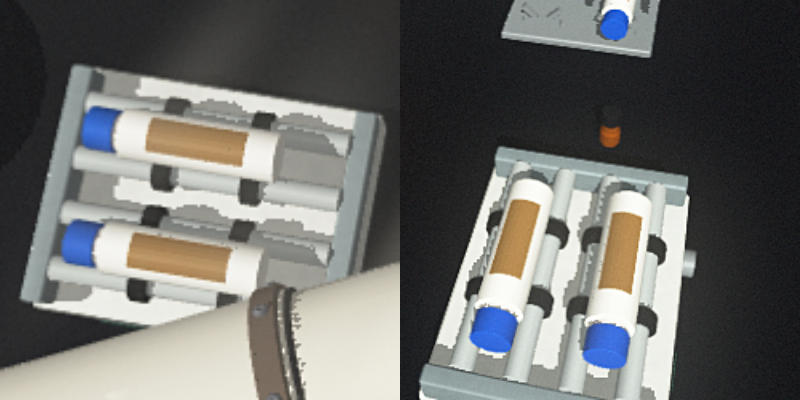

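The new bottle lies in the near groove with its label up, centred on the bands to within about 1 mm and with its axis at z = 0.1065. The other bottles have not moved.

```bash
python3 -c "
from station import *
print(finish_job())"
```

```text
the job is handed in; nothing more can be done
None
```

The long bottle lies label up in the mixer's near groove, centred on the bands to about 1–2 mm; the other two bottles were left alone and the job was handed in at about 13.5 s.

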